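# Walk the die block round to the fence

## Task

Walk the heavy die block round with pushes of the fingertips at its corners until one of its long sides faces the fence; then push it up so that this long side lies flush against the fence, without sticking out past the fence's ends. Turn it before it meets the fence: no corner or short end may be run into the fence. Only push it, never lift or tip it, and leave the other things where they stand.

Things in the scene. Friction and masses are not known exactly. Their poses are not given: they have to be found in the camera images.
- die_block: heavy loose steel block, 110 mm long (its x axis) x 88 mm wide (its y axis) x 40 mm high, about 0.7 to 0.95 kg, two straight channels run lengthwise along its top; origin at the centre of its underside, z up. Its two long sides (at y = +44 and -44 mm) are alike and either may go to the fence. It slides on the bench with dry friction, a push of about 3 to 7 N moves it; it starts 40 to 90 degrees out of line with the fence, roughly 0.14 m from it, centre to centre
- block_center (a point): centre of the die block, 20 mm above its underside, axes as the block
- fence: straight aluminium fence fixed to the bench, immovable: bar 200 mm long (its x axis), 20 mm thick (its y axis), 28 mm high; behind the bar (-y side) a low flange 25 mm wide with two thumb screws 22 mm high. Origin at the centre of the bar's underside, z up. The block belongs on the +y side
- fence_face (a point): middle of the fence's working face, 14 mm above the bench, axes as the fence: y points out of the face towards the block's side, x runs along the face, which reaches 100 mm either way
- tape_roll: bystander, leave alone: roll of masking tape lying flat, 72 mm across, 18 mm high; origin at the centre of its underside
- paint_jar: bystander, leave alone: small round paint jar with a white screw cap, 43 mm across, 55 mm high; origin at the centre of its underside
- screw_bottle: bystander, leave alone: small amber bottle of screws with a white cap, 41 mm across, 60 mm high; origin at the centre of its underside
- carton: bystander, leave alone: small printed carton, 45 x 58 x 52 mm; origin at the centre of its underside

How it is judged:
On the way:
1. the block is turned until a long side faces the fence, within 15 degrees (angle between the x axis of die_block and the x axis of fence, either way round below 0.26 rad), for 0.1 s.
At the end, for the whole second after the job is handed in: a long side of the die block lies against the fence (its centre no more than 4 mm farther off than when touching, within 3.4 degrees), the block sticks out no more than 5 mm past either end of the fence, flat on the bench and at rest (angle between the x axis of die_block and the x axis of fence, either way round below 0.06 rad and y of block_center in the frame of fence_face between 0.04 and 0.049 m and x of block_center in the frame of fence_face between -0.05 and 0.05 m and height (world z) of block_center below 0.024 m and angle between die_block's own z axis and vertical below 0.05 rad and linear speed of die_block below 0.01 m/s).
It fails at once if the block touches the fence while more than 20 degrees out of line with it (contact force between die_block and fence above 0.5 N and angle between the x axis of die_block and the x axis of fence, either way round above 0.35 rad).
It fails at once if the block is lifted more than 10 mm or tipped more than 9 degrees (height (world z) of block_center above 0.03 m or angle between die_block's own z axis and vertical above 0.16 rad).
It fails at once if a bystander is moved more than 20 mm (distance of any of tape_roll, paint_jar, screw_bottle, carton from where it was at the start of the episode above 0.02 m).
It also fails if it takes over 72 s, if anything falls off the work surface, if the arm or the gripper's body presses on something with over 40 N, if the wrist force passes 120 N, or if a joint passes its speed limit or range.

## Robot

A 7-joint arm with a two-finger parallel gripper is mounted at the origin on a cart in front of the work surface, level with it; the furniture and walls round the work are solid. World frame = base frame: x ahead of the robot, y to its left, z up, the work surface at z = 0. Lengths are in m, angles in rad, forces in N, time in s.
With the tool pointing down it reaches from about 0.4 to 0.85 m from the base axis. Payload 6.9 kg.
Tool frame: the origin (TCP) lies at the very end of the fingers, on their centre line; the grasp point (between the pads) lies 19 mm behind it (env.tcp_to_grasp is the distance from the TCP to the grasp point, in m); z points along the fingers, y is the direction in which the jaws open and shut (so a half turn about z gives the same grasp; the last joint's range is limited). The gripper opens to 85 mm and grips with 20 to 120 N. Pads are 22 mm wide; open, the fingers measure 114 mm over their backs; the gripper's body (76 mm by 85 mm) begins 54 mm behind the grasp point. The pads swing forward as they close: fully open they stand 13 mm farther back than shut.
Start: joints at [-1.198, 0.507, -0.238, 1.5, 0.126, 1.149, -0.155], TCP at [0.165, 0.603, 0.191] pointing down, gripper open.
Joint ranges: [-3.08, 3.08], [-0.24, 2.05], [-1.43, 1.35], [0, 2.5], [-1.52, 4.66], [0.17, 1.96], [-2.89, 2.89]. Speed limits (rad/s): [2.39, 2.39, 3.14, 3.14, 3.14, 3.14, 3.14].

## Interface

Orientations are given as a unit quaternion [x, y, z, w].
In Python, from cell import env gives the robot as it stands. The module is installed in compiled form; this text tells all that it offers.
- The arm moves only by the shell command python3 -m jog 'ROWS' [FORCE]. ROWS is JSON, a list of rows, each a list of 3 entries, a list of its own where there are three numbers: the shift along the tool's x, y, z as a fraction of full scale, then the turn, a rotation vector about the tool's x, y, z as a fraction of full scale, then the opening in per cent of the stroke, from 0 (shut) to 100 (fully open). A call has 1 to 12 rows; each row is the pose to reach, as a shift and turn from the pose commanded when the call began, along the tool's axes at that moment, turning the shorter way round; what a row does not reach only later rows make up. Full scale, the value 1, is 60 cm for a shift and pi rad for a turn. A row lasts 1/12 s, in which the tool goes at most 41.7 mm and 7.16 degrees, less where a joint would pass 70% of its speed; a pose out of reach is approached as far as the arm can. A call with a number of a shift or a turn outside -1 to 1 is refused whole. A call with a gripper value outside its range is refused whole. The fingers move at their own pace and stop on an object; FORCE is the grip in N (left out, the last holds). Time passes only in rows, so rows that repeat a pose let the fingers close. It gives the time, the measured TCP pose, the force and the opening at its end, in the units of the state.
- env.state(): the state, without advancing time (a new reading comes with each control period).
- env.capture(name): name is "scene" or "side" or "wrist"; returns a dict with "color" (384x512x3 uint8, blue, green, red), "range_z" (384x512 float32, m along the optical axis (not along the pixel's ray), 0 where there is no reading), "intrinsics" (3x3 intrinsics, pixels), "extrinsics" (4x4, takes a point from camera to world coordinates). Camera axes: x right, y down, z forward; pixel columns grow to the right and rows downward; lengths in m; the calibration is good to about 2 mm. A picture is of the moment at which its call begins.
- env.close_job(): hands the job in, once; it reports no verdict.
The state is a dict: "t": time; "joint_positions": joint angles; "qd": joint speeds; "effort": joint torques, N m; "tcp_pos": TCP position; "ee_rot": TCP orientation; "wrist_force": force on the tool from outside, world axes, zero at the start; "wrist_torque": the same for the moment, N m; "width": finger opening in m.
Only numpy, scipy, OpenCV 4.12 (cv2) and the standard library are available. Lean on these libraries where they do the work, as an engineer would, in place of code of your own. Each camera call takes 0.05 s, during which the arm holds its last target. There are 200 camera calls.

## Working session

There is one attempt and no reset: what is moved stays moved. The work goes in short steps, Python scripts to look and compute and a shell command to move; the robot and the scene stay as the last step left them, time stands still between calls to the robot, and variables do not carry over. Pictures are saved under pics/ and viewed, about 8 in all and at most 12, crops included, and the job is handed in when it is done.

```bash
mkdir -p pics
python3 - <<'E'
from cell import env
import cv2,numpy as np
s=env.state();print(s['t'],s['tcp_pos'],s['ee_rot'],s['width'])
for n in("scene","side"):
    c=env.capture(n);cv2.imwrite(f'pics/{n}0.png',c['color']);np.savez(f'{n}0.npz',**c)
    print(n,c['extrinsics'].round(3).tolist())
E
```

```text
0.0 [0.1653012  0.60213416 0.19061024] [ 1.33500185e-01  9.91048371e-01 -9.02082643e-04 -1.13911721e-04] 0.0853187302838517
scene [[0.616, -0.581, 0.531, -0.086], [-0.788, -0.454, 0.417, -0.573], [-0.001, -0.675, -0.738, 1.001], [0.0, 0.0, 0.0, 1.0]]
side [[-0.998, 0.027, -0.052, 0.641], [0.058, 0.505, -0.861, 0.969], [0.003, -0.863, -0.506, 0.646], [0.0, 0.0, 0.0, 1.0]]
```

View pics/scene0.png

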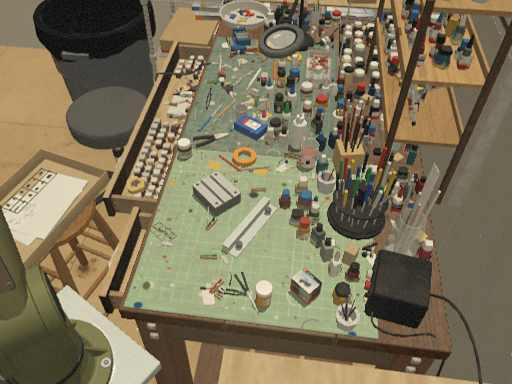

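```bash
cat > h.py <<'E'
import numpy as np,cv2
# top-down orthographic map from range images: px 1mm, x0..: row = x descending, col = y descending
X0,X1,Y0,Y1=0.25,0.85,-0.45,0.45
def cloud(c):
    z=c['range_z'];K=c['intrinsics'];v,u=np.indices(z.shape)
    p=np.stack([(u-K[0,2])*z/K[0,0],(v-K[1,2])*z/K[1,1],z],-1)
    T=c['extrinsics'];return p@T[:3,:3].T+T[:3,3],z>0
E
python3 - <<'E'
from h import *
import cv2
for n in("scene","side"):
    c=np.load(n+'0.npz');P,m=cloud(c)
    for a,b in((.008,.033),(.034,.046),(.047,.075)):
        k=(m&(P[...,2]>a)&(P[...,2]<b)&(P[...,0]>.2)&(P[...,0]<.9)&(abs(P[...,1])<.6)).astype(np.uint8)
        N,l,s,_=cv2.connectedComponentsWithStats(k)
        for i in range(1,N):
            if s[i,4]>60:
                q=P[l==i];print(n,a,s[i],cv2.minAreaRect(q[:,:2].astype(np.float32)),np.median(q[:,2]).round(3))
E
```

```text
scene 0.008 [234 113  32  27 409] ((0.8752619624137878, 0.16825711727142334), (0.049126699566841125, 0.1242852658033371), 0.18559712171554565) 0.025
scene 0.008 [196 133  33  13  92] ((0.7702097296714783, 0.2238231748342514), (0.027702365070581436, 0.11140354722738266), 70.77275085449219) 0.01
scene 0.008 [178 146  14  13  86] ((0.6617571711540222, 0.23124176263809204), (0.0229453407227993, 0.043511345982551575), 62.5040397644043) 0.022
scene 0.008 [233 148  24  18 272] ((0.765629231929779, 0.08673014491796494), (0.07239409536123276, 0.0701410323381424), 35.816654205322266) 0.016
scene 0.008 [283 152  39  23 243] ((0.854087233543396, -0.06943970173597336), (0.05315706133842468, 0.13145674765110016), 6.7216362953186035) 0.023
scene 0.008 [218 155  55  18 168] ((0.7221769094467163, 0.0588962584733963), (0.0666341558098793, 0.16691574454307556), 26.674495697021484) 0.022
scene 0.008 [317 183  17  12  87] ((0.7901869416236877, -0.17826445400714874), (0.0198496263474226, 0.04669726639986038), 17.857847213745117) 0.021
scene 0.008 [193 187  48  29 287] ((0.5595492124557495, 0.0355179347097
[... 13561 characters left out ...]
0.8669030070304871, -0.10432165116071701), (0.06116316094994545, 0.13067512214183807), 3.1311330795288086) 0.063
side 0.047 [192 172  22  17 182] ((0.699502170085907, -0.13693849742412567), (0.03599972277879715, 0.07981475442647934), 26.207412719726562) 0.058
side 0.047 [179 175  11  13 107] ((0.7457905411720276, -0.126897931098938), (0.024983283132314682, 0.026868300512433052), 0.60757976770401) 0.063
side 0.047 [113 210  21  21 231] ((0.8755830526351929, 0.052217528223991394), (0.029392896220088005, 0.06263095140457153), 32.818939208984375) 0.062
side 0.047 [203 266  20  17 262] ((0.6681296229362488, 0.24793629348278046), (0.03628440946340561, 0.03873912990093231), 31.44279670715332) 0.056
```

View pics/side0.png

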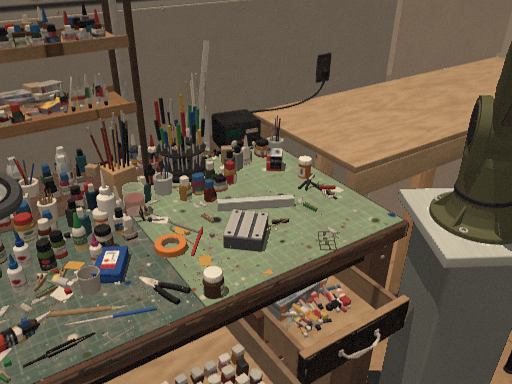

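```bash
cat >> h.py <<'E'
from scipy.spatial.transform import Rotation as R
O=np.array([.5576,-.069]);A=np.deg2rad(4.3)
e=np.array([np.cos(A),np.sin(A)]);n=np.array([-e[1],e[0]])
def W(fx,fy,z): return np.r_[O+fx*e+fy*n,z]
def F(p): p=np.asarray(p)[...,:2]-O;return np.stack([p@e,p@n],-1)
def shift(s,*t):
    r=R.from_quat(s['ee_rot']);q=R.from_matrix(np.c_[np.r_[n,0],np.r_[e,0],[0,0,-1]])
    print('turn',((r.inv()*q).as_rotvec()/np.pi).round(4),'at',F(s['tcp_pos']).round(4),s['tcp_pos'][2].round(4))
    for x in t: print(x,(r.inv().apply(W(*x)-s['tcp_pos'])/.6).round(4))
def block(name,c):
    P,m=cloud(c);f=F(P)
    k=(m&(P[...,2]>.035)&(P[...,2]<.045)&(abs(f[...,0])<.16)&(f[...,1]>-.02)&(f[...,1]<.25)).astype(np.uint8)
    N,l,st,_=cv2.connectedComponentsWithStats(k);i=1+np.argmax(st[1:,4])
    r=cv2.minAreaRect(f[l==i].astype(np.float32));print(name,'block',np.round(r[0],4),np.round(r[1],4),round(r[2],1),st[i,4])
def look(env,*names):
    for nm in names: block(nm,env.capture(nm))
E
python3 - <<'E'
from h import *;from cell import env
shift(env.state(),(.10,.06,.2),(.04,.09,.28))
for q in('scene','side'):
    c=np.load(q+'0.npz');block(q,c);P,m=cloud(c);f=F(P)
    k=m&(abs(P[...,2]-.026)<.005)&(abs(f[...,0])<.12)&(f[...,1]>-.04)&(f[...,1]<.01)
    k2=f[k];b=[(x,np.percentile(k2[abs(k2[:,0]-x)<.012,1],[5,95]).round(4)) for x in(-.08,-.05,0,.05,.08)];print(b,k2[:,0].min(),k2[:,0].max())
E
```

```text
turn [-4.000e-04  3.000e-04  3.909e-01] at [-0.3408  0.6988] 0.1907
(0.1, 0.06, 0.2) [-1.0499 -0.7557 -0.0142]
(0.04, 0.09, 0.28) [-0.9389 -0.7424 -0.1476]
scene block [0.0411 0.1161] [0.1127 0.0895] 73.1 831
[(-0.08, array([-0.0339, -0.003 ])), (-0.05, array([-0.0214, -0.0033])), (0, array([-0.0219, -0.0034])), (0.05, array([-0.0224, -0.0039])), (0.08, array([-0.037 , -0.0045]))] -0.10019821536046433 0.10019697361788547
side block [0.0433 0.1208] [0.1148 0.0883] 72.6 1052
[(-0.08, array([-0.0308,  0.0047])), (-0.05, array([-0.0184,  0.0059])), (0, array([-0.0146,  0.004 ])), (0.05, array([-0.0156,  0.0047])), (0.08, array([-0.0339,  0.0037]))] -0.09700206028977197 0.11574243817736102
```

```bash
r='[[-0.939,-0.742,-0.148],[0,0,0.391],0]'; python3 -m jog '[[[-0.939,-0.742,-0.148],[0,0,0.391],0],[[-0.939,-0.742,-0.148],[0,0,0.391],0],[[-0.939,-0.742,-0.148],[0,0,0.391],0],[[-0.939,-0.742,-0.148],[0,0,0.391],0],[[-0.939,-0.742,-0.148],[0,0,0.391],0],[[-0.939,-0.742,-0.148],[0,0,0.391],0],[[-0.939,-0.742,-0.148],[0,0,0.391],0],[[-0.939,-0.742,-0.148],[0,0,0.391],0],[[-0.939,-0.742,-0.148],[0,0,0.391],0],[[-0.939,-0.742,-0.148],[0,0,0.391],0],[[-0.939,-0.742,-0.148],[0,0,0.391],0],[[-0.939,-0.742,-0.148],[0,0,0.391],0]]' 40
python3 - <<'E'
from h import *;from cell import env
shift(env.state(),(.04,.09,.28))
E
```

```text
t: 1.1
tcp_pos: [0.46, 0.2012, 0.253]
ee_rot: [0.68, 0.733, -0.0, -0.0]
wrist_force: [0.6, 2.1, 0.3]
width: 0.0003
turn [-0.0001  0.     -0.0003] at [-0.0771  0.2767] 0.253
(0.04, 0.09, 0.28) [-0.3111  0.1954 -0.045 ]
```

```bash
python3 -m jog '[[[-0.31,0.195,-0.045],[0,0,0],0],[[-0.31,0.195,-0.045],[0,0,0],0],[[-0.31,0.195,-0.045],[0,0,0],0],[[-0.31,0.195,-0.045],[0,0,0],0],[[-0.31,0.195,-0.045],[0,0,0],0],[[-0.31,0.195,-0.045],[0,0,0],0],[[-0.31,0.195,-0.045],[0,0,0],0],[[-0.31,0.195,-0.045],[0,0,0],0]]'
python3 - <<'E'
from h import *;from cell import env
c=env.capture('wrist');cv2.imwrite('pics/w1.png',c['color']);block('wrist',c)
P,m=cloud(c);f=F(P);k=m&(abs(P[...,2]-.028)<.004)&(abs(f[...,0])<.12)&(f[...,1]>-.04)&(f[...,1]<.02)
k2=f[k];print([(x,np.percentile(k2[abs(k2[:,0]-x)<.012,1],[5,95,99]).round(4)) for x in(-.08,-.05,0,.05,.08)if (abs(k2[:,0]-x)<.012).any()],k2[:,0].min(),k2[:,0].max())
shift(env.state(),(.112,.06,.15),(.112,.06,.014))
E
```

```text
t: 1.77
tcp_pos: [0.5898, 0.0257, 0.2791]
ee_rot: [0.681, 0.732, -0.0, -0.001]
wrist_force: [-0.0, 1.0, 0.1]
width: -0.0002
wrist block [0.044  0.1209] [0.1102 0.0882] 72.5 5696
[(-0.08, array([-0.0163,  0.0023,  0.0025])), (-0.05, array([-0.0159,  0.0022,  0.0027])), (0, array([-0.0158,  0.0021,  0.0025])), (0.05, array([-0.016 ,  0.0019,  0.0023])), (0.08, array([-0.0162,  0.0018,  0.0024]))] -0.09692511030407579 0.11710667814726976
turn [-0.0005 -0.0003 -0.    ] at [0.0389 0.0934] 0.2792
(0.112, 0.06, 0.15) [-0.0559  0.1222  0.2151]
(0.112, 0.06, 0.014) [-0.0561  0.1225  0.4418]
```

View pics/w1.png

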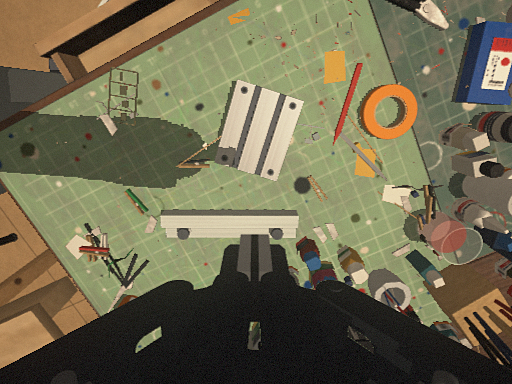

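```bash
python3 -m jog '[[[-0.056,0.122,0.1],[0,0,0],0],[[-0.056,0.122,0.2],[0,0,0],0],[[-0.056,0.122,0.25],[0,0,0],0],[[-0.056,0.122,0.3],[0,0,0],0],[[-0.056,0.122,0.35],[0,0,0],0],[[-0.056,0.122,0.4],[0,0,0],0],[[-0.056,0.122,0.42],[0,0,0],0],[[-0.056,0.122,0.44],[0,0,0],0],[[-0.056,0.122,0.441],[0,0,0],0],[[-0.056,0.122,0.441],[0,0,0],0]]'
python3 -m jog '[[[0,-0.015,0],[0,0,0],0],[[0,-0.03,0],[0,0,0],0],[[0,-0.04,0],[0,0,0],0],[[0,-0.05,0],[0,0,0],0],[[0,-0.06,0],[0,0,0],0],[[0,-0.07,0],[0,0,0],0],[[0,-0.08,0],[0,0,0],0],[[0,-0.09,0],[0,0,0],0],[[0,-0.1,0],[0,0,0],0],[[0,-0.11,0],[0,0,0],0],[[0,-0.11,0],[0,0,0],0]]'
python3 - <<'E'
from h import *;from cell import env
shift(env.state());look(env,'scene','side','wrist')
E
```

```text
t: 2.65
tcp_pos: [0.6656, -0.0005, 0.016]
ee_rot: [0.68, 0.734, 0.0, -0.0]
wrist_force: [0.6, -0.4, 0.3]
width: 0.0
t: 3.57
tcp_pos: [0.5982, -0.007, 0.0152]
ee_rot: [0.68, 0.733, -0.0, -0.0]
wrist_force: [-0.7, 0.3, 0.6]
width: -0.0001
turn [-0.0004 -0.     -0.0002] at [0.0451 0.0588] 0.0152
scene block [0.0415 0.1175] [0.1147 0.0891] 71.8 653
side block [0.0431 0.1213] [0.1158 0.0884] 72.5 1060
wrist block [0.0436 0.121 ] [0.1103 0.0887] 72.7 40423
```

Run:
```python
from h import *;from cell import env
c=env.capture('wrist');d=env.capture('side')
cv2.imwrite('pics/w2.png',np.hstack([c['color'][:,:400],cv2.resize(d['color'][180:270,180:300],(400,384))[:, :]])[:600,:800]);block('wrist',c)
```

```text
wrist block [0.0437 0.121 ] [0.1101 0.0884] 72.6 40437
```

View pics/w2.png

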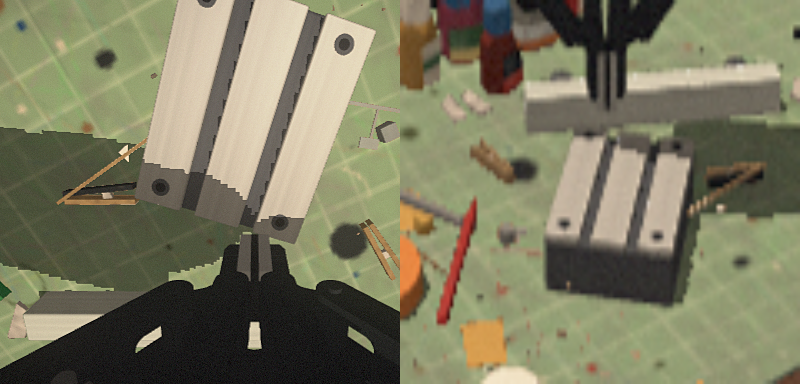

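```bash
python3 -m jog '[[[0,0.05,0],[0,0,0],0],[[0,0.1,0],[0,0,0],0],[[0.02,0.115,0],[0,0,0],0],[[0.035,0.115,0],[0,0,0],0],[[0.035,0.1,0],[0,0,0],0],[[0.035,0.09,0],[0,0,0],0],[[0.035,0.08,0],[0,0,0],0],[[0.035,0.07,0],[0,0,0],0],[[0.035,0.06,0],[0,0,0],0],[[0.035,0.05,0],[0,0,0],0],[[0.035,0.04,0],[0,0,0],0],[[0.035,0.03,0],[0,0,0],0]]'
python3 - <<'E'
from h import *;from cell import env
shift(env.state());look(env,'scene','side','wrist')
E
```

```text
t: 4.82
tcp_pos: [0.6154, 0.0153, 0.0154]
ee_rot: [0.68, 0.733, 0.0, 0.0]
wrist_force: [-0.3, -0.5, -0.2]
width: 0.0001
turn [ 0.0001  0.     -0.0002] at [0.064  0.0798] 0.0154
scene block [0.0399 0.1171] [0.1139 0.0889] 74.4 760
side block [0.0434 0.1216] [0.1146 0.0885] 72.7 1055
wrist block [0.0436 0.121 ] [0.1101 0.0886] 72.6 36356
```

Run:
```python
from h import *;from cell import env
c=env.capture('wrist');d=env.capture('scene')
cv2.imwrite('pics/w3.png',np.hstack([c['color'][:,:400],cv2.resize(d['color'][140:236,170:270],(400,384))]));block('wrist',c)
P,m=cloud(c);f=F(P)
for v in (150,190,210,225,235,240,245,255,270): print(v,[(*f[v,u].round(3),P[v,u,2].round(3)) for u in(235,245,262,275)])
```

```text
wrist block [0.0437 0.1209] [0.1103 0.0886] 72.7 36317
150 [(np.float64(0.055), np.float64(0.127), np.float64(0.041)), (np.float64(0.06), np.float64(0.127), np.float64(0.037)), (np.float64(0.069), np.float64(0.127), np.float64(0.04)), (np.float64(0.075), np.float64(0.127), np.float64(0.041))]
190 [(np.float64(0.055), np.float64(0.105), np.float64(0.035)), (np.float64(0.06), np.float64(0.106), np.float64(0.037)), (np.float64(0.069), np.float64(0.107), np.float64(0.041)), (np.float64(0.075), np.float64(0.107), np.float64(0.04))]
210 [(np.float64(0.054), np.float64(0.094), np.float64(0.036)), (np.float64(0.06), np.float64(0.096), np.float64(0.04)), (np.float64(0.069), np.float64(0.096), np.float64(0.041)), (np.float64(0.065), np.float64(0.152), np.float64(0.199))]
225 [(np.float64(0.055), np.float64(0.087), np.float64(0.04)), (np.float64(0.06), np.float64(0.088), np.float64(0.041)), (np.float64(0.069), np.float64(0.088), np.float64(0.041)), (np.float64(0.076), np.float64(0.088), np.float64(0.042))]
235 [(np.float64(0.055), np.float64(0.082), np.float64(0.041)), (np.float64(0.06), np.flo
[... 411 characters left out ...]
56), np.float64(0.087), np.float64(0.063)), (np.float64(0.061), np.float64(0.091), np.float64(0.072)), (np.float64(0.068), np.float64(0.091), np.float64(0.071)), (np.float64(0.074), np.float64(0.087), np.float64(0.064))]
255 [(np.float64(0.056), np.float64(0.087), np.float64(0.072)), (np.float64(0.061), np.float64(0.091), np.float64(0.081)), (np.float64(0.068), np.float64(0.09), np.float64(0.08)), (np.float64(0.074), np.float64(0.087), np.float64(0.073))]
270 [(np.float64(0.057), np.float64(0.087), np.float64(0.086)), (np.float64(0.061), np.float64(0.091), np.float64(0.093)), (np.float64(0.068), np.float64(0.091), np.float64(0.092)), (np.float64(0.073), np.float64(0.087), np.float64(0.086))]
```

View pics/w3.png

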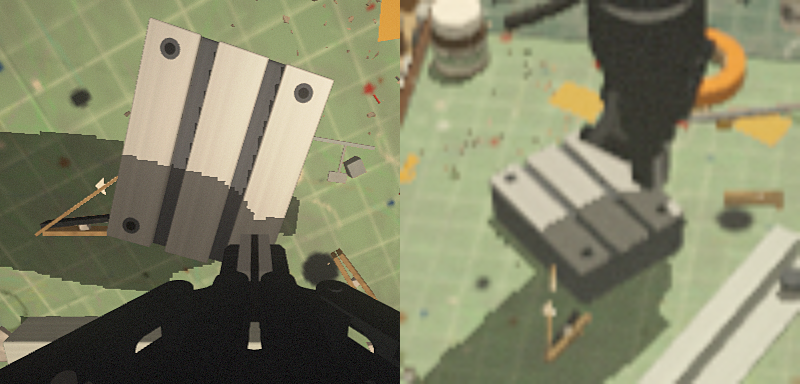

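Run:
```python
from h import *;from cell import env
s=env.state();print(s['joint_positions'],s['width'],s['wrist_force'])
for nm in('wrist','side','scene'):
    c=env.capture(nm);P,m=cloud(c);f=F(P);print(nm,F(c['extrinsics'][:3,3]),c['extrinsics'][2,3])
    k=m&(abs(f[...,0]-.064)<.03)&(abs(f[...,1]-.08)<.025)&(P[...,2]>.046)&(P[...,2]<.12)
    q=np.c_[f[k],P[k][:,2]]
    for a in np.arange(.046,.12,.008):
        w=q[(q[:,2]>=a)&(q[:,2]<a+.008)]
        if len(w):print(a.round(3),len(w),w.min(0).round(3),w.max(0).round(3))
    if nm=='wrist':
        for v in range(222,240,2):print(v,f[v,245].round(4),P[v,245,2].round(4),c['color'][v,245])
```

```text
[-0.19288532  0.68181173  0.21070595  1.73517862 -0.19576734  0.74460929
  0.19104839] -2.0333460052755514e-05 [-0.29148543  0.11151498  0.21104579]
wrist [0.06539715 0.15240076] 0.19854703566996026
0.054 62 [0.059 0.09  0.058] [0.072 0.092 0.062]
0.062 414 [0.052 0.086 0.062] [0.079 0.092 0.07 ]
0.07 533 [0.052 0.086 0.07 ] [0.079 0.092 0.078]
0.078 619 [0.052 0.086 0.078] [0.079 0.092 0.086]
0.086 803 [0.052 0.069 0.086] [0.079 0.092 0.094]
0.094 1025 [0.035 0.068 0.094] [0.094 0.094 0.102]
0.102 2905 [0.034 0.068 0.102] [0.094 0.094 0.11 ]
0.11 3990 [0.034 0.071 0.11 ] [0.094 0.095 0.118]
0.118 352 [0.034 0.072 0.118] [0.094 0.096 0.12 ]
222 [0.0606 0.0894] 0.0405 [ 91  99 107]
224 [0.0606 0.0881] 0.0403 [ 87 101 106]
226 [0.0606 0.0872] 0.0408 [ 84  97 103]
228 [0.0606 0.0857] 0.04 [ 85  96 105]
230 [0.0606 0.0849] 0.0408 [ 85  99 106]
232 [0.0606 0.0841] 0.0417 [ 85  97 102]
234 [0.0611 0.091 ] 0.0597 [78 88 93]
236 [0.0612 0.0908] 0.0615 [69 78 87]
238 [0.0613 0.0913] 0.0648 [74 85 89]
side [0.1610445  1.02897874] 0.6457245666105678
0.054 9 [0.061 0.077 0.057] [0.072 0.091 0.06
[... 226 characters left out ...]
 [0.093 0.096 0.102]
0.102 77 [0.035 0.068 0.102] [0.093 0.096 0.11 ]
0.11 97 [0.035 0.068 0.11 ] [0.094 0.096 0.118]
0.118 11 [0.035 0.069 0.118] [0.093 0.096 0.12 ]
scene [-0.67926913 -0.45430178] 1.001274851643724
0.046 1 [0.059 0.071 0.052] [0.059 0.071 0.052]
0.054 9 [0.052 0.064 0.055] [0.071 0.08  0.062]
0.062 19 [0.05  0.063 0.062] [0.069 0.082 0.069]
0.07 18 [0.05  0.064 0.07 ] [0.071 0.081 0.077]
0.078 21 [0.049 0.064 0.078] [0.072 0.081 0.086]
0.086 9 [0.051 0.065 0.086] [0.072 0.069 0.093]
0.094 16 [0.05  0.063 0.094] [0.091 0.068 0.101]
0.102 40 [0.036 0.063 0.102] [0.092 0.085 0.11 ]
0.11 23 [0.035 0.063 0.11 ] [0.094 0.085 0.118]
0.118 8 [0.047 0.06  0.118] [0.069 0.087 0.12 ]
```

```bash
python3 -m jog '[[[0,0.04,0],[0,0,0],0],[[0,0.085,0],[0,0,0],0],[[0,0.085,0.02],[0,0,0],0],[[0,0.085,0.035],[0,0,0],0],[[0,0.085,0.05],[0,0,0],0],[[0,0.085,0.05],[0,0,0],0]]'
python3 - <<'E'
from h import *;from cell import env
s=env.state();shift(s);t=F(s['tcp_pos'])
for nm in('wrist','side'):
    c=env.capture(nm);P,m=cloud(c);f=F(P)
    k=m&(abs(f[...,0]-t[0])<.02)&(abs(f[...,1]-t[1])<.02)&(P[...,2]>.005)&(P[...,2]<.08)
    q=np.c_[f[k],P[k][:,2]];print(nm,q.min(0),q.max(0),np.percentile(q[:,2],[1,5]))
    block(nm,c)
E
```

```text
t: 5.72
tcp_pos: [0.6642, 0.0193, -0.0175]
ee_rot: [0.68, 0.733, -0.002, -0.002]
wrist_force: [-0.1, 0.5, -0.3]
width: 0.0001
turn [-0.0016 -0.0001 -0.0002] at [0.1129 0.0801] -0.0175
wrist [0.09288324 0.06816207 0.00506701] [0.13284126 0.09638056 0.07999932] [0.02889765 0.03394589]
wrist block [0.0471 0.1196] [0.1105 0.0812] 72.6 49672
side [0.09302066 0.06013692 0.00502498] [0.13278101 0.09999323 0.07997708] [0.00504627 0.00538427]
side block [0.0437 0.1226] [0.1142 0.0883] 72.5 1062
```

The visible fingertips sit about 43 mm above the reported TCP, so I work with that offset. Now the first real push.

```bash
python3 -m jog '[[[0,0,0.014],[0,0,0],0],[[0,-0.015,0.014],[0,0,0],0],[[0,-0.025,0.014],[0,0,0],0],[[0,-0.035,0.014],[0,0,0],0],[[0,-0.045,0.014],[0,0,0],0],[[0,-0.055,0.014],[0,0,0],0],[[0,-0.065,0.014],[0,0,0],0],[[0,-0.075,0.014],[0,0,0],0],[[0,-0.085,0.014],[0,0,0],0],[[0,-0.085,0.014],[0,0,0],0]]'
python3 - <<'E'
from h import *;from cell import env
shift(env.state());look(env,'side','wrist')
E
```

```text
t: 6.65
tcp_pos: [0.6149, 0.0151, -0.0229]
ee_rot: [0.68, 0.733, -0.0, -0.0]
wrist_force: [1.1, -2.2, -0.7]
width: -0.0001
turn [-0.0002  0.0001 -0.0003] at [0.0634 0.0796] -0.0229
side block [0.0343 0.1216] [0.1145 0.1159] 59.3 1120
wrist block [0.0332 0.1215] [0.1106 0.1123] 59.9 63103
```

```bash
sed -i 's/^def block(name,c):/def block(name,c,t=(9,9)):/; s/^    N,l,st,_=/    k[(abs(f[...,0]-t[0])<.019)\&(abs(f[...,1]-t[1])<.016)]=0\n&/; s/block(nm,env.capture(nm))/block(nm,env.capture(nm),F(env.state()["tcp_pos"]))/' h.py
python3 - <<'E'
from h import *;from cell import env
look(env,'side','wrist')
E
python3 -m jog '[[[0,-0.01,0],[0,0,0],0],[[0,-0.02,0],[0,0,0],0],[[0,-0.03,0],[0,0,0],0],[[0,-0.04,0],[0,0,0],0],[[0,-0.05,0],[0,0,0],0],[[0,-0.05,0],[0,0,0],0]]'
python3 - <<'E'
from h import *;from cell import env
shift(env.state());look(env,'side','wrist')
E
```

```text
side block [0.0226 0.1276] [0.115  0.0889] 59.9 1070
wrist block [0.0231 0.1274] [0.1106 0.0885] 59.5 61799
t: 7.35
tcp_pos: [0.5841, 0.0131, -0.0232]
ee_rot: [0.68, 0.733, -0.001, -0.001]
wrist_force: [0.8, -1.8, -0.5]
width: 0.0
turn [-0.0007 -0.0001 -0.0002] at [0.0326 0.0799] -0.0232
side block [0.0058 0.1342] [0.1126 0.0897] 40.2 1092
wrist block [0.006  0.1334] [0.1106 0.0887] 40.9 63620
```

```bash
python3 -m jog '[[[-0.02,0.02,0],[0,0,0],0],[[-0.02,0.02,-0.06],[0,0,0],0],[[-0.02,0.02,-0.11],[0,0,0],0],[[0.04,0,-0.11],[0,0,0],0],[[0.1,-0.03,-0.11],[0,0,0],0],[[0.16,-0.06,-0.11],[0,0,0],0],[[0.237,-0.075,-0.11],[0,0,0],0],[[0.237,-0.075,-0.06],[0,0,0],0],[[0.237,-0.075,-0.02],[0,0,0],0],[[0.237,-0.075,0],[0,0,0],0],[[0.237,-0.075,0],[0,0,0],0]]'
python3 - <<'E'
from h import *;from cell import env
shift(env.state());look(env,'side','wrist')
E
```

```text
t: 8.37
tcp_pos: [0.5277, 0.1523, -0.0258]
ee_rot: [0.68, 0.734, -0.002, -0.002]
wrist_force: [-0.7, 0.1, -0.0]
width: -0.0002
turn [-0.0019  0.0002  0.0004] at [-0.0132  0.223 ] -0.0258
side block [0.0428 0.139 ] [0.1234 0.0657] 86.6 329Traceback (most recent call last):
  File "<stdin>", line 2, in <module>
  File "h.py", line 24, in look
    for nm in names: block(nm,env.capture(nm),F(env.state()["tcp_pos"]))
                     ~~~~~^^^^^^^^^^^^^^^^^^^^^^^^^^^^^^^^^^^^^^^^^^^^^^
  File "h.py", line 21, in block
    N,l,st,_=cv2.connectedComponentsWithStats(k);i=1+np.argmax(st[1:,4])
                                                     ~~~~~~~~~^^^^^^^^^^
    return _wrapfunc(a, 'argmax', axis=axis, out=out, **kwds)
    return bound(*args, **kwds)
ValueError: attempt to get argmax of an empty sequence
```

```bash
python3 -m jog '[[[-0.008,0.007,0],[0,0,0],0],[[-0.016,0.014,0],[0,0,0],0],[[-0.024,0.021,0],[0,0,0],0],[[-0.032,0.028,0],[0,0,0],0],[[-0.04,0.034,0],[0,0,0],0],[[-0.048,0.039,0],[0,0,0],0],[[-0.057,0.044,0],[0,0,0],0],[[-0.057,0.044,0],[0,0,0],0]]'
python3 - <<'E'
from h import *;from cell import env
shift(env.state());look(env,'scene')
E
```

```text
t: 9.13
tcp_pos: [0.5615, 0.1199, -0.0223]
ee_rot: [0.68, 0.733, 0.002, 0.0]
wrist_force: [-0.4, 2.8, 0.8]
width: 0.0002
turn [ 0.0009 -0.0005 -0.0002] at [0.0181 0.1881] -0.0223
scene block [0.0063 0.1134] [0.1156 0.0883] 28.4 845
```

```bash
python3 -m jog '[[[-0.009,0.006,0],[0,0,0],0],[[-0.018,0.012,0],[0,0,0],0],[[-0.027,0.018,0],[0,0,0],0],[[-0.036,0.022,0],[0,0,0],0],[[-0.045,0.026,0],[0,0,0],0],[[-0.045,0.026,0],[0,0,0],0]]'
python3 - <<'E'
from h import *;from cell import env
shift(env.state());look(env,'scene')
E
```

```text
t: 9.68
tcp_pos: [0.5785, 0.0939, -0.0226]
ee_rot: [0.68, 0.733, 0.001, 0.0]
wrist_force: [0.8, 3.5, 1.9]
width: -0.0003
turn [ 0.0007 -0.0002 -0.0002] at [0.0331 0.1609] -0.0226
scene block [0.0066 0.0936] [0.1143 0.0902] 12.1 853
```

```bash
python3 -m jog '[[[-0.007,0,0],[0,0,0],0],[[-0.014,0,0],[0,0,0],0],[[-0.021,0,0],[0,0,0],0],[[-0.021,0,0],[0,0,0],0],[[0.03,-0.02,0],[0,0,0],0],[[0.03,-0.043,-0.03],[0,0,0],60],[[0.03,-0.043,-0.03],[0,0,0],60],[[0.03,-0.043,-0.03],[0,0,0],60],[[0.03,-0.043,-0.03],[0,0,0],60],[[0.03,-0.043,-0.03],[0,0,0],60]]'
python3 - <<'E'
from h import *;from cell import env
s=env.state();shift(s,(.007,.17,-.023));look(env,'scene','side');c=env.capture('side');cv2.imwrite('pics/s4.png',cv2.resize(c['color'][140:290,170:330],(640,600)))
t=F(s['tcp_pos']);P,m=cloud(c);f=F(P);k=m&(abs(f[...,0]-t[0])<.05)&(abs(f[...,1]-t[1])<.02)&(P[...,2]>.004)&(P[...,2]<.09);print(np.percentile(P[k][:,2],[0,2,5,10]),s['width'])
E
```

```text
t: 10.57
tcp_pos: [0.5503, 0.1088, -0.0056]
ee_rot: [0.681, 0.733, -0.0, 0.0]
wrist_force: [0.2, -0.9, 0.1]
width: 0.0512
turn [-0.0001  0.0003 -0.0005] at [0.0061 0.1778] -0.0056
(0.007, 0.17, -0.023) [-0.013   0.0016  0.0289]
scene block [0.0025 0.0834] [0.1128 0.09  ] 7.9 883
side block [-0.0051  0.1079] [0.0595 0.0522] 4.0 263
[0.00400323 0.00406387 0.00423461 0.00439802] 0.051219462325942516
```

View pics/s4.png

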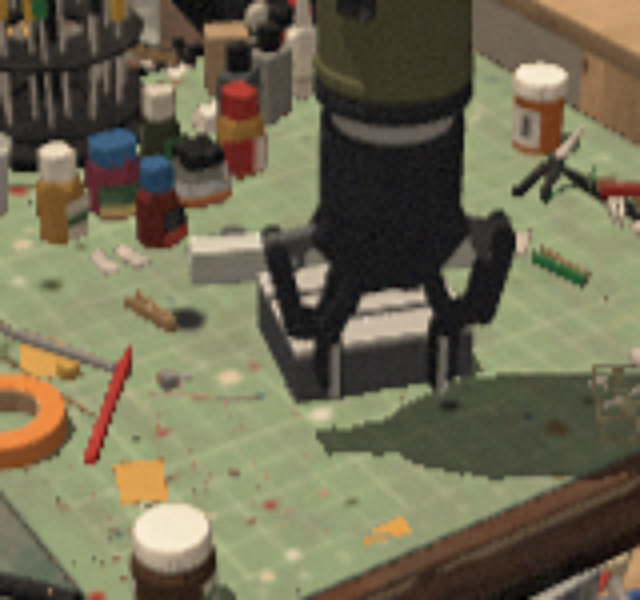

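```bash
python3 -m jog '[[[0,0,0.02],[0,0,0],60],[[0,0,0.036],[0,0,0],60],[[-0.02,0,0.036],[0,0,0],60],[[-0.035,0,0.036],[0,0,0],60],[[-0.045,0,0.036],[0,0,0],60],[[-0.055,0,0.036],[0,0,0],60],[[-0.065,0,0.036],[0,0,0],60],[[-0.075,0,0.036],[0,0,0],60],[[-0.085,0,0.036],[0,0,0],60],[[-0.095,0,0.036],[0,0,0],60],[[-0.105,0,0.036],[0,0,0],60],[[-0.105,0,0.036],[0,0,0],60]]'
python3 - <<'E'
from h import *;from cell import env
shift(env.state());look(env,'scene')
E
```

```text
t: 11.72
tcp_pos: [0.5548, 0.0461, -0.0264]
ee_rot: [0.681, 0.733, 0.0, 0.0]
wrist_force: [-0.6, 2.1, 1.2]
width: 0.051
turn [ 0.0001 -0.     -0.0004] at [0.0058 0.115 ] -0.0264
scene block [-0.0038  0.0669] [0.1153 0.112 ] 0.0 956
```

```bash
python3 -m jog '[[[-0.006,0,0],[0,0,0],60],[[-0.012,0,0],[0,0,0],60],[[-0.016,0,0],[0,0,0],60],[[-0.019,0,0],[0,0,0],60],[[-0.022,0,0],[0,0,0],60],[[-0.022,0,0],[0,0,0],60]]'
python3 -m jog '[[[-0.003,0,0],[0,0,0],60],[[-0.006,0,0],[0,0,0],60],[[-0.006,0,0],[0,0,0],60]]'
python3 - <<'E'
from h import *;from cell import env
shift(env.state())
E
```

```text
t: 12.27
tcp_pos: [0.5555, 0.0355, -0.0265]
ee_rot: [0.68, 0.733, 0.001, -0.001]
wrist_force: [-0.3, 5.7, 2.5]
width: 0.0515
t: 12.52
tcp_pos: [0.5558, 0.0323, -0.0265]
ee_rot: [0.68, 0.733, 0.001, -0.001]
wrist_force: [-0.1, 6.9, 2.9]
width: 0.0509
turn [-0.     -0.0007  0.0003] at [0.0058 0.1012] -0.0265
```

```bash
python3 -m jog '[[[-0.003,0,0],[0,0,0],60],[[-0.006,0,0],[0,0,0],60],[[-0.006,0,0],[0,0,0],60]]'
python3 -m jog '[[[-0.003,0,0],[0,0,0],60],[[-0.006,0,0],[0,0,0],60],[[-0.006,0,0],[0,0,0],60],[[-0.006,0,0],[0,0,0],60]]'
python3 - <<'E'
from h import *;from cell import env
shift(env.state());look(env,'scene')
E
```

```text
t: 12.77
tcp_pos: [0.5559, 0.0324, -0.0265]
ee_rot: [0.679, 0.734, 0.002, -0.002]
wrist_force: [0.2, 15.4, 3.8]
width: 0.0512
t: 13.1
tcp_pos: [0.556, 0.0325, -0.0264]
ee_rot: [0.678, 0.735, 0.003, -0.004]
wrist_force: [-0.5, 24.9, 5.0]
width: 0.0512
turn [-0.0001 -0.003   0.0016] at [0.006  0.1013] -0.0264
scene block [-0.0038  0.0515] [0.112  0.1098] 0.9 949
```

Stalled with force up to 25 N and the TCP not advancing: it is seated. I back off, lift clear and look.

```bash
python3 -m jog '[[[0.02,0,0],[0,0,0],60],[[0.05,0,0],[0,0,0],60],[[0.1,0,-0.05],[0,0,0],60],[[0.15,0,-0.12],[0,0,0],60],[[0.15,0,-0.19],[0,0,0],60],[[0.15,0,-0.26],[0,0,0],60],[[0.15,0,-0.33],[0,0,0],60],[[0.15,0,-0.4],[0,0,0],60],[[0.15,0,-0.4],[0,0,0],60]]'
python3 - <<'E'
from h import *;from cell import env
for nm in('wrist','scene','side'):
    c=env.capture(nm);block(nm,c);P,m=cloud(c);f=F(P)
    if nm=='wrist':
        cv2.imwrite('pics/w5.png',c['color'])
        k=m&(abs(P[...,2]-.028)<.004)&(f[...,1]>-.03)&(f[...,1]<.006)&(abs(f[...,0])<.12);q=f[k]
        print('fence',[(x,np.percentile(q[abs(q[:,0]-x)<.01,1],98).round(4)) for x in(-.09,-.075,.075,.09) if (abs(q[:,0]-x)<.01).any()],q[:,0].min(),q[:,0].max())
E
```

```text
t: 13.9
tcp_pos: [0.5524, 0.1119, 0.22]
ee_rot: [0.681, 0.732, 0.003, 0.003]
wrist_force: [0.1, 0.3, 0.2]
width: 0.0512
wrist block [-0.0014  0.0463] [0.0892 0.11  ] 89.8 5474
fence [(-0.075, np.float64(0.0021)), (0.075, np.float64(0.0021)), (0.09, np.float64(0.0019))] -0.07127744401763332 0.09303699894693138
scene block [-0.0036  0.0419] [0.1142 0.0901] 0.1 933
side block [-0.0023  0.0478] [0.0943 0.1107] 90.0 919
```

View pics/w5.png

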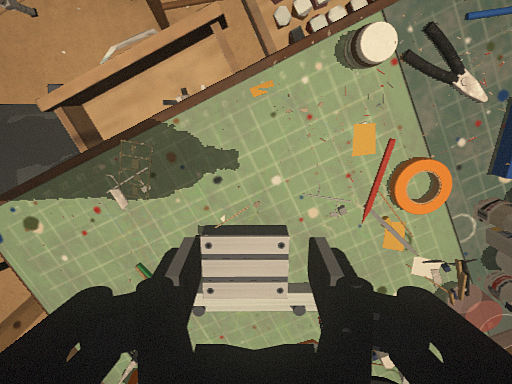

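```bash
python3 -c "
from cell import env
print(env.close_job(),env.state()['t'])"
```

```text
the job is handed in; nothing more can be done
the job is handed in; nothing more can be done
```

The die block now lies with a long side flush against the fence, and I handed the job in at about 14 s of the 72 s allowed. No verdict was reported.

**What I did:** I turned the block about 70° with closed-fingertip pushes near its corners, from about 73° to about 8° out of line. I then pushed it up with the two fingers spread as a square pusher. At the fence it stalled while the push force rose to about 25 N and the fingers stopped advancing, so I backed off and lifted clear.

**Last checks (wrist camera):**
- **Seating:** the block centre is 44.2 mm from the fence face; touching is 44 mm.
- **Angle:** about 0.2° out of line. The scene and side views agree within 0.2°.
- **Position along the fence:** the centre is about 1 to 4 mm from the middle, so nothing sticks out past the ends.
- **Bystanders:** the arm never went near any of them, and the tape roll and paint jar look undisturbed in the last picture. I did not re-measure any of the four.

**What disagreed:**
- **Fingertip height:** the real fingertips sat about 43 mm above the reported TCP, although the description puts the TCP at their very end. My first two pushes passed over the block without touching it. After that I used the measured offset, so the reported TCP height was slightly below zero during the pushes.
- **Camera offset:** the cameras differ by up to about 6 mm across the fence. I judged the seating against the fence face as seen in the same wrist picture.

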